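# Find the bush that takes the pin gauge and slide it home in the fan cradle

## Task

Pick the pin gauge out of its wooden stand and try it, pressing only gently (never more than about 40 N), in the bores of the three bush holders to find the one bush that lets it drop in fully, down to the shoulder. With the gauge left standing fully home in that bush, slide that holder over the desk into the V-shaped cradle on the fan base until it rests snugly against both arms, then let go. Leave the other two holders standing where they are, and do not knock the controller, the glass cup or the spoon rest about.

Things in the scene. Friction and masses are not known exactly. Their poses are not given: they have to be found in the camera images.
- gauge: upright steel pin gauge, 82 mm, 0.09 kg: origin at the centre of the pin's tip, z up to the handle. Tip 8 mm across, tapering to the 12 mm pin in 3.5 mm; pin to z = 28 mm; shoulder 26 mm across to 32 mm; square handle 20 x 20 mm, faces along x and y, 32 to 82 mm (grip here). Fully home, the shoulder sits on the bush's top face and the tip is 8 mm above the desk
- stand: fixed wooden block, 50 x 50 x 32 mm, origin at the centre of its underside; the gauge starts in its 15 mm wide, 30 mm deep centre hole, hanging on its shoulder with the tip 4 mm above the desk; lift straight up by 30 mm or more to clear it
- holder_a: round black plastic bush holder, loose on the desk: 60 mm across, 34 mm tall, 0.16 to 0.29 kg; origin at centre of underside, z up, yaw without meaning. In its round pocket a loose steel bush (34 mm across) stands on a 6 mm floor; its flat top face is 36 mm above the desk, 2 mm proud of the holder. The bush's bore sits up to 4 mm off the holder's centre, direction unknown
- holder_b: second holder, made as holder_a and looking alike. Exactly one of the three bushes, in any of the three holders, has a 13 mm through bore that takes the gauge; the other two have 10 mm bores, in which the gauge's nose stops about 1 to 3 mm below the top face. If it stops right at the face it is merely off the bore
- holder_c: third holder, made as holder_a and looking alike. With the gauge home in its bush a holder can be slid over the desk by the gauge (about 1 N; more if pressed down); the bush shifts a few mm in its pocket as it does. The desk is clear in a 100 mm wide lane on the robot side of the three holders, as far as the mouth of the cradle
- cradle: fixed white fan base with a V cradle: two arms 70 mm long, 10 mm thick, 28 mm tall, at 45 degrees to either side, form a V open to the cradle's own -x; a holder slides in along its +x. Origin on the desk at the centre of a holder touching both arms. The fan foot (46 mm tall with its knob) lies 50 to 233 mm along +x, its 117 mm tall column at 165 mm
- cradle_seat (a point): point on the desk at the cradle's origin: where the centre of the holder must be when it rests against both arms; x axis points into the V
- desk: grey MDF desk, top surface at height 0, 1.36 x 1.5 m; origin at the middle of the top surface
- controller: teal plastic game controller, about 95 x 150 x 53 mm; a bystander, leave it alone
- votive: glass votive-shaped cup, 66 mm across, 65 mm tall; a bystander, leave it alone
- spoon_rest: stainless spoon rest, round dish 92 mm across and 12 mm tall with a 135 mm long handle to its own -y; a bystander, leave it alone
Things that resemble listed ones, but are neither listed nor needed, are in the scene too. Leave any orange or yellow look-alike of the holder_c alone.

How it is judged (in metres and radians):
On the way, in this order (a step that is already met when the one before it is completed fails the run):
1. the gauge is lifted out of its stand (height (world z) of gauge above 0.036 m and contact force between the fingers and gauge above 1 N), for 0.1 s.
2. the gauge stands fully home in one of the bushes, while that holder is still near its starting place (((z of gauge in the frame of holder_a below 0.012 m and horizontal distance between gauge and holder_a below 0.007 m and angle between gauge's own z axis and vertical below 0.12 rad and distance of holder_a from where it was at the start of the episode below 0.03 m) or (z of gauge in the frame of holder_b below 0.012 m and horizontal distance between gauge and holder_b below 0.007 m and angle between gauge's own z axis and vertical below 0.12 rad and distance of holder_b from where it was at the start of the episode below 0.03 m) or (z of gauge in the frame of holder_c below 0.012 m and horizontal distance between gauge and holder_c below 0.007 m and angle between gauge's own z axis and vertical below 0.12 rad and distance of holder_c from where it was at the start of the episode below 0.03 m))), for 0.1 s.
At the end, for the whole second after the job is handed in: Gauge upright (0.12 rad), fully home in one bush (tip under 12 mm above its holder's underside, within 7 mm of its axis); that holder flat (0.06 rad), its centre within 4 mm of the cradle seat, all at rest; the other two holders upright (0.1 rad) and within 30 mm of their start (((z of gauge in the frame of holder_a below 0.012 m and horizontal distance between gauge and holder_a below 0.007 m and angle between gauge's own z axis and vertical below 0.12 rad and horizontal distance between holder_a and cradle_seat below 0.004 m and angle between holder_a's own z axis and vertical below 0.06 rad and linear speed of each of gauge, holder_a below 0.01 m/s and distance of each of holder_b, holder_c from where it was at the start of the episode below 0.03 m and angle between each of holder_b, holder_c's own z axis and vertical below 0.1 rad) or (z of gauge in the frame of holder_b below 0.012 m and horizontal distance between gauge and holder_b below 0.007 m and angle between gauge's own z axis and vertical below 0.12 rad and horizontal distance between holder_b and cradle_seat below 0.004 m and angle between holder_b's own z axis and vertical below 0.06 rad and linear speed of each of gauge, holder_b below 0.01 m/s and distance of each of holder_a, holder_c from where it was at the start of the episode below 0.03 m and angle between each of holder_a, holder_c's own z axis and vertical below 0.1 rad) or (z of gauge in the frame of holder_c below 0.012 m and horizontal distance between gauge and holder_c below 0.007 m and angle between gauge's own z axis and vertical below 0.12 rad and horizontal distance between holder_c and cradle_seat below 0.004 m and angle between holder_c's own z axis and vertical below 0.06 rad and linear speed of each of gauge, holder_c below 0.01 m/s and distance of each of holder_a, holder_b from where it was at the start of the episode below 0.03 m and angle between each of holder_a, holder_b's own z axis and vertical below 0.1 rad))); the robot touches nothing.
It fails at once if a holder is pressed onto the desk with more than 40 N (contact force between any of holder_a, holder_b, holder_c and desk above 40 N).
It fails at once if a holder is pushed into the cradle with more than 40 N (contact force between any of holder_a, holder_b, holder_c and cradle above 40 N).
It fails at once if a holder is tipped over or lifted (angle between any of holder_a, holder_b, holder_c's own z axis and vertical above 0.4 rad or height (world z) of any of holder_a, holder_b, holder_c above 0.02 m).
It fails at once if a bystander is moved by more than 30 mm (distance of any of controller, votive, spoon_rest from where it was at the start of the episode above 0.03 m).
It also fails if it takes over 64 s, if anything falls off the work surface, if the arm or the gripper's body presses on something with over 40 N, if the wrist force passes 120 N, or if a joint passes its speed limit or range.

## Robot

A 6-joint arm with a two-finger parallel gripper is mounted at the origin on the work surface. World frame = base frame: x ahead of the robot, y to its left, z up, the work surface at z = 0. Lengths are in mm, angles in rad, forces in N, time in s.
With the tool pointing down it reaches from about 350 to 775 mm from the base axis. Payload 7.3 kg.
Tool frame: the origin (TCP) lies at the centre of the arm's flange, where the gripper is bolted on; the fingertips stand 178 mm ahead of it and the grasp point (between the pads) lies 159 mm ahead of it; z points along the fingers, y is the direction in which the jaws open and shut (so a half turn about z gives the same grasp; the last joint's range is limited). The gripper opens to 92 mm and grips with 3 to 60 N. Pads are 19 mm wide; open, the fingers measure 130 mm over their backs; the gripper's body (75 mm by 190 mm) begins 47 mm behind the grasp point.
Start: joints at [-1.44, 0.342, 1.524, -0, 1.275, -0.146], TCP at [143.491, -505.013, 404.741] pointing down, gripper open.
Joint ranges: [-2.53, 2.53], [-0.77, 2.02], [0.04, 2.7], [-1, 4.14], [0.28, 2.66], [-3.11, 3.11]. Speed limits (rad/s): [2.57, 2.57, 3.14, 3.14, 3.14, 3.14].

## Interface

Orientations are given as [roll, pitch, yaw] about the fixed x, y, z axes, in that order (R = Rz(yaw) Ry(pitch) Rx(roll)).
In Python, from plant import get_obs, capture, close_job gives the robot as it stands. The module is installed in compiled form; this text tells all that it offers.
- The arm moves only by the shell command python3 -m pendant 'ROWS'. ROWS is JSON, a list of rows, each a list of 3 entries, a list of its own where there are three numbers: the shift along the tool's x, y, z in m, then the turn, a rotation vector about the tool's x, y, z in rad, then the finger opening in m, from 0 to 0.0918. In form: [[[tx, ty, tz], [wx, wy, wz], fingers], ...]. A call has 1 to 10 rows; each row is the pose to reach, as a shift and turn from the pose commanded when the call began, along the tool's axes at that moment; what a row does not reach only later rows make up. A row lasts 1/12 s, in which the tool goes at most 41.7 mm and 7.16 degrees, less where a joint would pass 70% of its speed; a pose out of reach is approached as far as the arm can. A call with a gripper value outside its range is refused whole. The fingers move at their own pace and stop on an object; the grip force is fixed at half the most. Time passes only in rows, so rows that repeat a pose let the fingers close. It gives the time, the measured TCP pose, the force and the opening at its end, in the units of the state.
- get_obs(): the state, without advancing time (a new reading comes with each control period).
- capture(name): name is "scene" or "top" or "wrist"; returns a dict with "color" (480x640x3 uint8, red, green, blue), "mtx" (3x3 intrinsics, pixels), "dist" ([k1, k2, p1, p2, k3] as OpenCV has them; the pictures are not rectified), "rvec" (rotation vector, rad) and "tvec" (3), from world to camera coordinates, as OpenCV has them. Camera axes: x right, y down, z forward; pixel columns grow to the right and rows downward; lengths in mm; the calibration is good to about 2 mm. A picture is of the moment at which its call begins. There is no depth.
- close_job(): hands the job in, once; it reports no verdict.
The state is a dict: "time": time; "joint_positions": joint angles; "dq": joint speeds; "tau": joint torques, N m; "tool_pos": TCP position; "tcp_rot": TCP orientation; "contact_force": force on the tool from outside, world axes, zero at the start; "moment": the same for the moment, N m; "grip_width": finger opening in mm.
Only numpy, scipy, OpenCV 4.12 (cv2) and the standard library are available. Lean on these libraries where they do the work, as an engineer would, in place of code of your own. Each camera call takes 0.05 s, during which the arm holds its last target. There are 200 camera calls.

## Working session

There is one attempt and no reset: what is moved stays moved. The work goes in short steps, Python scripts to look and compute and a shell command to move; the robot and the scene stay as the last step left them, time stands still between calls to the robot, and variables do not carry over. Pictures are saved under pics/ and viewed, about 8 in all and at most 12, crops included, and the job is handed in when it is done.

```bash
mkdir -p pics
python3 - <<'E'
from plant import *
import cv2
o=get_obs();print({k:o[k] for k in('time','tool_pos','tcp_rot','contact_force','grip_width')})
for n in('scene','top'):
    c=capture(n);cv2.imwrite(f'pics/{n}0.png',c['color'][:,:,::-1]);print(n,c['mtx'],c['dist'],c['rvec'],c['tvec'])
E
```

```text
{'time': 0.0, 'tool_pos': array([ 143.47648725, -504.87022231,  404.04461758]), 'tcp_rot': array([-3.14005216e+00, -1.99217784e-04,  2.76817458e-01]), 'contact_force': array([ 0.31814916,  0.95321234, -0.16324737]), 'grip_width': 92.20177771001336}
scene [[438.02160396   0.         317.24136192]
 [  0.         438.02160396 235.73953896]
 [  0.           0.           1.        ]] [-0.0035637  0.         0.         0.         0.       ] [ 1.76894098  1.79916621 -0.6993301 ] [ -54.07696134 -384.52591677 1300.30099802]
top [[530.13916272   0.         320.09845455]
 [  0.         530.13916272 241.18320859]
 [  0.           0.           1.        ]] [0.01281701 0.         0.         0.         0.        ] [ 2.13106417 -2.16106885  0.17695429] [  68.15230185  563.65594702 1095.23879511]
```

View pics/top0.png

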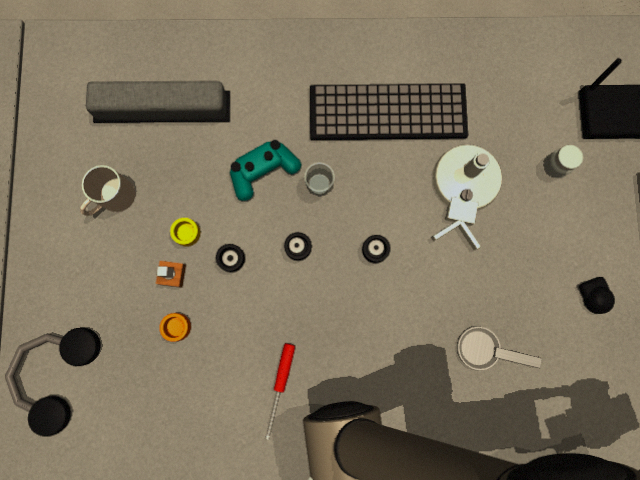

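View pics/scene0.png

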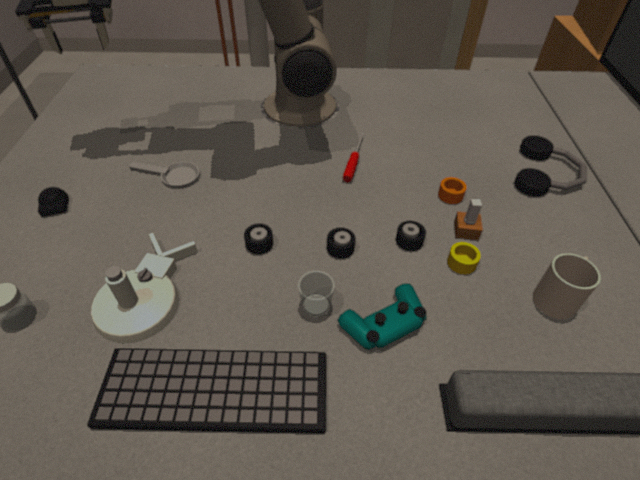

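The top view shows the gauge in its stand at (170,272), the holders at (230,258), (297,246) and (376,248), and the V at about (460,225), opening downwards (-x). The scene view agrees.

```bash
cat > h.py <<'E'
import numpy as np,cv2
from plant import *
def ray(c,uv):
    R=cv2.Rodrigues(np.array(c['rvec'],float))[0];C=-R.T@np.array(c['tvec'],float).ravel()
    p=cv2.undistortPoints(np.array(uv,float).reshape(-1,1,2),c['mtx'],np.array(c['dist'],float))[:,0]
    return C,np.c_[p,np.ones(len(p))]@R
def plane(c,uv,z):
    C,d=ray(c,uv);return C+d*((z-C[2])/d[:,2])[:,None]
def proj(c,P):
    return cv2.projectPoints(np.array(P,float).reshape(-1,1,3),np.array(c['rvec'],float),np.array(c['tvec'],float),c['mtx'],np.array(c['dist'],float))[0][:,0]
def move(p_t,yaw_t,o=None):
    "shift and turn in tool axes from the measured pose to target (mm, yaw; tool down)"
    from scipy.spatial.transform import Rotation as Ro
    o=o or get_obs();R=Ro.from_euler('xyz',o['tcp_rot'])
    T=Ro.from_euler('xyz',[np.pi,0,yaw_t])
    return np.round(R.inv().apply(np.array(p_t)-o['tool_pos'])/1000,4),np.round((R.inv()*T).as_rotvec(),4)
E
python3 - <<'E'
from h import *
c=capture('top');im=c['color'];hsv=cv2.cvtColor(im,cv2.COLOR_RGB2HSV);g=im.max(2)
for (u,v) in((230,258),(297,246),(376,248)):
    m=((g>120)&(hsv[...,1]<60)).astype(np.uint8);w=np.zeros_like(m);cv2.circle(w,(u,v),12,1,-1)
    cs,_=cv2.findContours(m*w,cv2.RETR_EXTERNAL,2);k=max(cs,key=cv2.contourArea);e=cv2.minEnclosingCircle(k);print(e,plane(c,[e[0]],36))
m=((g>120)&(hsv[...,1]<60)).astype(np.uint8);w=np.zeros_like(m);w[255:290,152:190]=1
cs,_=cv2.findContours(m*w,cv2.RETR_EXTERNAL,2)
for k in cs:
    if cv2.contourArea(k)>10:
        r=cv2.minAreaRect(k);print('gauge',r,plane(c,[r[0]],82))
m=cv2.inRange(hsv,(5,100,60),(18,255,255));w=np.zeros_like(m);w[255:295,150:190]=1
k=cv2.findNonZero(m*w);r=cv2.minAreaRect(k);print('stand',r,plane(c,cv2.boxPoints(r),32),plane(c,[r[0]],32))
a=cv2.resize(im[205:260,420:500],None,fx=5,fy=5,interpolation=2);b=cv2.resize(im[250:305,145:225],None,fx=5,fy=5,interpolation=2)
s=capture('scene')['color'];d=cv2.resize(s[225:280,140:220],None,fx=5,fy=5,interpolation=2);e=cv2.resize(s[190:245,440:520],None,fx=5,fy=5,interpolation=2)
cv2.imwrite('pics/crops.png',np.vstack([np.hstack([a,b]),np.hstack([d,e])])[:,:,::-1])
E
```

```text
((229.948974609375, 257.7040710449219), 7.551852226257324) [[532.3490623  254.19959027  36.        ]]
((296.40362548828125, 244.95782470703125), 7.4766926765441895) [[558.10423548 111.42788517  36.        ]]
((375.68182373046875, 247.22727966308594), 7.420471668243408) [[550.8742133  -59.63304339  36.        ]]
gauge ((160.5, 271.0), (8.0, 11.0), 90.0) [[501.09518934 388.32623998  82.        ]]
gauge ((185.80001831054688, 257.60003662109375), (5.366562843322754, 5.366563320159912), 63.43495178222656) [[528.02292927 337.42625732  82.        ]]
stand ((170.1486358642578, 273.60809326171875), (27.12583351135254, 24.82424545288086), 9.462321281433105) [[479.36204892 414.20581821  32.        ]
 [531.84826578 407.24125786  32.        ]
 [521.41235434 349.7604889   32.        ]
 [469.02617879 357.13851133  32.        ]] [[500.31459472 382.09774962  32.        ]]
```

View pics/crops.png

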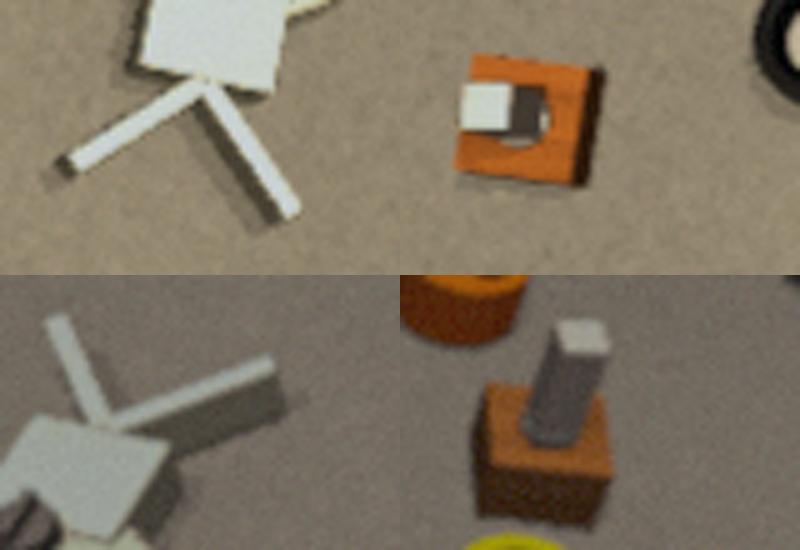

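The crops show the handle top at about (162,271) in the top view and (476,202) in the scene view. The V arms run from its apex at about (461,224) to ends at (434,239) and (478,247).

Run:
```python
from h import *
c=capture('top');im=c['color'];s=capture('scene')
print('gauge top',plane(c,[[162,271.2]],86),plane(s,[[476,202.4]],86))
def tri(u,v):
    A=np.zeros((3,3));b=np.zeros(3)
    for q,x in((c,u),(s,v)):
        C,d=ray(q,[x]);d=d[0]/np.linalg.norm(d[0]);P=np.eye(3)-np.outer(d,d);A+=P;b+=P@C
    return np.linalg.solve(A,b)
print(tri((162,271.2),(476,202.4)))
# handle top yaw from crop corners in top view
q=plane(c,[[145+62/5,250+84/5],[145+112/5,250+86/5]],86);d=q[1]-q[0];print('handle edge deg',np.degrees(np.arctan2(d[1],d[0])))
g=im.min(2).astype(np.uint8);m=(g>135).astype(np.uint8)
# arms: pixels in world at z=28
res=[]
for poly in([(431,230),(456,218),(459,226),(434,246)],[(463,225),(470,225),(484,248),(474,252)]):
    w=np.zeros_like(m);cv2.fillPoly(w,[np.array(poly)],1);k=cv2.findNonZero(m*w)[:,0]
    W=plane(c,k,28)[:,:2].astype(np.float32);vx,vy,x,y=cv2.fitLine(W,cv2.DIST_HUBER,0,.01,.01).ravel()
    res.append((np.array([x,y]),np.array([vx,vy])));print(len(k),x,y,np.degrees(np.arctan2(vy,vx)))
(p1,d1),(p2,d2)=res
t=np.linalg.solve(np.c_[d1,-d2],p2-p1);X=p1+t[0]*d1
f=lambda p,d:d*np.sign(d@(p-X))
b=f(p1,d1)+f(p2,d2);b/=np.linalg.norm(b);print('apex',X,'seat',X+49.5*b,'dir',np.degrees(np.arctan2(-b[1],-b[0])))
w=capture('wrist');C,_=ray(w,[[320,240]]);print('wrist cam',C,w['mtx'][0],w['rvec'],plane(w,[[320,240],[0,0],[640,480]],0))
print(move([490,375,480],0.05))
```

```text
gauge top [[500.23339431 384.11020081  86.        ]] [[503.83991384 384.47568388  86.        ]]
[500.64769833 385.48714341  83.01688805]
handle edge deg -93.1147139851598
127 588.37646 -216.07997 -57.322777
113 573.5272 -269.92178 30.94444
apex [ 609.19543 -248.53722] seat [ 561.00116 -237.24295] dir -13.189169
wrist cam [ 208.11592902 -486.04129142  383.91225563] [394.11524099   0.         317.2881886 ] [-2.33903451  1.76480015  0.22878204] [[ 110.17487451 -516.08208199    0.        ]
 [ 247.59700369 -173.31744839    0.        ]
 [ -82.72729674 -997.20880998    0.        ]]
(array([ 0.5738, -0.7519, -0.0752]), array([-0.0003, -0.    ,  0.2267]))
```

Run:
```python
from h import *
o=get_obs();print(o['time'],o['tcp_rot'],move([570,-240,400],0.0))
```

```text
0.35 [-3.14131926e+00 -7.02915220e-05  2.76738934e-01] (array([ 0.4827, -0.1384,  0.0047]), array([-0.0003, -0.    ,  0.2767]))
```

```bash
R='[[0.483,-0.138,0.005],[0,0,0.277],0.0918]'; python3 -m pendant '[[[0.483,-0.138,0.005],[0,0,0.277],0.0918],[[0.483,-0.138,0.005],[0,0,0.277],0.0918],[[0.483,-0.138,0.005],[0,0,0.277],0.0918],[[0.483,-0.138,0.005],[0,0,0.277],0.0918],[[0.483,-0.138,0.005],[0,0,0.277],0.0918],[[0.483,-0.138,0.005],[0,0,0.277],0.0918],[[0.483,-0.138,0.005],[0,0,0.277],0.0918],[[0.483,-0.138,0.005],[0,0,0.277],0.0918],[[0.483,-0.138,0.005],[0,0,0.277],0.0918],[[0.483,-0.138,0.005],[0,0,0.277],0.0918]]'
python3 - <<'E'
from h import *
print(move([570,-240,400],0.0))
E
```

```text
time: 1.18
tool_pos: [492.7, -287.9, 400.7]
tcp_rot: [3.141, -0.0, -0.0]
contact_force: [0.3, -0.8, -0.5]
grip_width: 91.6
(array([ 0.0772, -0.0479,  0.0007]), array([ 0.0003, -0.0001, -0.0001]))
```

```bash
python3 -m pendant '[[[0.077,-0.048,0],[0,0,0],0.0918],[[0.077,-0.048,0],[0,0,0],0.0918],[[0.077,-0.048,0],[0,0,0],0.0918],[[0.077,-0.048,0],[0,0,0],0.0918],[[0.077,-0.048,0],[0,0,0],0.0918]]'
python3 - <<'E'
from h import *
w=capture('wrist');cv2.imwrite('pics/w1.png',w['color'][:,:,::-1])
np.save('w1.npy',w,allow_pickle=True)
print(move([495,100,400],0.0),move([495,380,400],0))
print(proj(w,[[561,-237,28],[609.2,-248.5,28]]))
E
```

```text
time: 1.6
tool_pos: [568.1, -241.4, 400.2]
tcp_rot: [3.142, 0.001, 0.001]
contact_force: [-0.4, -0.2, -0.3]
grip_width: 91.9
(array([-0.0727, -0.342 ,  0.0004]), array([ 0.0002,  0.0011, -0.0006])) (array([-7.28e-02, -6.22e-01,  4.00e-04]), array([ 0.0002,  0.0011, -0.0006]))
[[313.37644937 218.59206574]
 [326.40784347 165.03376798]]
```

View pics/w1.png

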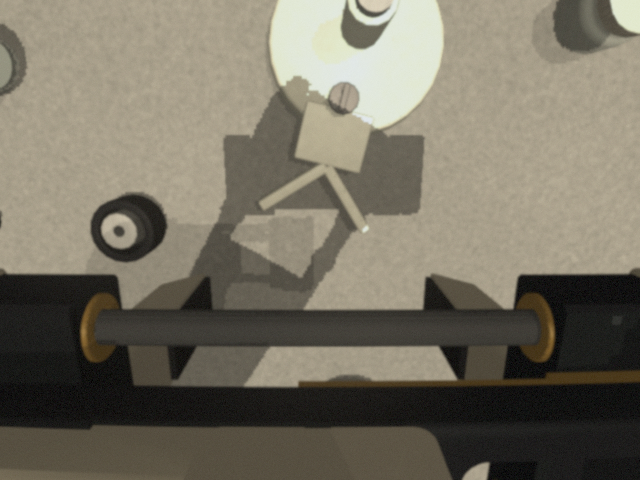

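The wrist view shows the V clearly: the arm ends are at about (262,205) and (366,229), the apex is at about (327,168), and a holder's bush is at (119,231).

Run:
```python
from h import *
w=np.load('w1.npy',allow_pickle=True).item();im=w['color']
hsv=cv2.cvtColor(im,cv2.COLOR_RGB2HSV);v=cv2.GaussianBlur(im.min(2),(3,3),0)
res=[]
def prof(a,b):
    # centre of bright stripe across the arm, along a->b
    a,b=np.array(a,float),np.array(b,float);d=(b-a)/np.linalg.norm(b-a);n=np.array([-d[1],d[0]]);out=[]
    for t in np.linspace(.15,.8,14):
        p=a+(b-a)*t;s=np.arange(-9,9.01,.25);q=p+s[:,None]*n
        f=cv2.remap(v,q[:,0].astype(np.float32)[None],q[:,1].astype(np.float32)[None],1)[0].astype(float)
        g=np.gradient(f);i=g.argmax();j=g.argmin();out.append((*(p+n*(s[i]+s[j])/2),abs(s[j]-s[i])))
    return np.array(out)
L=[]
for a,b in(((262,205),(326,169)),((366,229),(328,169))):
    o=prof(a,b);print(o[:,2]);ok=abs(o[:,2]-np.median(o[:,2]))<1.6
    W=plane(w,o[ok,:2],28)[:,:2].astype(np.float32);vx,vy,x,y=cv2.fitLine(W,cv2.DIST_HUBER,0,.01,.01).ravel();L.append((np.array([x,y]),np.array([vx,vy])));print(np.degrees(np.arctan2(vy,vx)))
(p1,d1),(p2,d2)=L
t=np.linalg.solve(np.c_[d1,-d2],p2-p1);X=p1+t[0]*d1
f=lambda p,d:d*np.sign(d@(p-X))
b=f(p1,d1)+f(p2,d2);b/=np.linalg.norm(b);print('apex',X,'seat',X+49.5*b,np.degrees(np.arctan2(-b[1],-b[0])))
print(plane(w,[[119,231]],36))
```

```text
[10.75 10.5  10.    9.75  9.25 10.   10.    8.75 10.25 10.   10.25  9.75
 10.75 10.5 ]
-58.48718
[ 9.25 11.    9.5  10.    9.25 10.   10.5  10.    9.5  10.   10.75 10.25
 10.75 10.25]
31.621603
apex [ 608.69104 -247.80957] seat [ 560.5452  -236.31049] -13.432789
[[550.99722974 -60.4610326   36.        ]]
```

```bash
python3 -m pendant '[[[-0.073,-0.342,0],[0,0,0],0.0918],[[-0.073,-0.342,0],[0,0,0],0.0918],[[-0.073,-0.342,0],[0,0,0],0.0918],[[-0.073,-0.342,0],[0,0,0],0.0918],[[-0.073,-0.342,0],[0,0,0],0.0918],[[-0.073,-0.342,0],[0,0,0],0.0918],[[-0.073,-0.342,0],[0,0,0],0.0918],[[-0.073,-0.342,0],[0,0,0],0.0918],[[-0.073,-0.342,0],[0,0,0],0.0918],[[-0.073,-0.342,0],[0,0,0],0.0918]]'
python3 - <<'E'
from h import *
w=capture('wrist');cv2.imwrite('pics/w2.png',w['color'][:,:,::-1])
np.save('w2.npy',w,allow_pickle=True)
print(move([475,385,400],0.0))
E
```

```text
time: 2.48
tool_pos: [493.7, 102.1, 401.2]
tcp_rot: [-3.141, -0.0, 0.002]
contact_force: [-0.4, 0.2, 0.5]
grip_width: 91.7
(array([-0.0191, -0.2845,  0.001 ]), array([ 0.0005, -0.0006,  0.001 ]))
```

```bash
python3 -m pendant '[[[-0.019,-0.285,0],[0,0,0],0.0918],[[-0.019,-0.285,0],[0,0,0],0.0918],[[-0.019,-0.285,0],[0,0,0],0.0918],[[-0.019,-0.285,0],[0,0,0],0.0918],[[-0.019,-0.285,0],[0,0,0],0.0918],[[-0.019,-0.285,0],[0,0,0],0.0918],[[-0.019,-0.285,0],[0,0,0],0.0918],[[-0.019,-0.285,0],[0,0,0],0.0918],[[-0.019,-0.285,0],[0,0,0],0.0918]]'
python3 - <<'E'
from h import *
w=capture('wrist');np.save('w3.npy',w,allow_pickle=True)
a=np.load('w2.npy',allow_pickle=True).item()
w1=np.load('w1.npy',allow_pickle=True).item()
def crop(c,P,r=40,f=5):
    u,v=proj(c,[P])[0];u,v=int(u),int(v);print(u,v)
    u=min(max(u,r),639-r);v=min(max(v,r),479-r);print('crop origin',u-r,v-r);return cv2.resize(c['color'][v-r:v+r,u-r:u+r],None,fx=f,fy=f,interpolation=2)
o=[crop(a,[532,254,36],25,10.4),crop(a,[558,111,36],25,10.4),crop(w1,[551,-60,36],25,10.4)]
o=[x[:520,:266] if 0 else cv2.resize(x,(266,266)) for x in o]
g=cv2.resize(crop(w,[501,385,60],66,5),(330,330))
full=cv2.resize(w['color'],(440,330))
B=np.zeros((600,800,3),np.uint8);B[:330,:330]=g;B[:330,340:780]=full
for i,x in enumerate(o):B[333:599,i*267:i*267+266]=x
cv2.imwrite('pics/w3.png',B[:,:,::-1])
E
```

```text
time: 3.28
tool_pos: [477.2, 385.0, 400.0]
tcp_rot: [3.14, 0.0, -0.0]
contact_force: [-0.0, -1.4, 0.4]
grip_width: 92.0
144 169
crop origin 119 144
308 138
crop origin 283 113
118 230
crop origin 93 205
317 190
crop origin 251 124
```

View pics/w3.png

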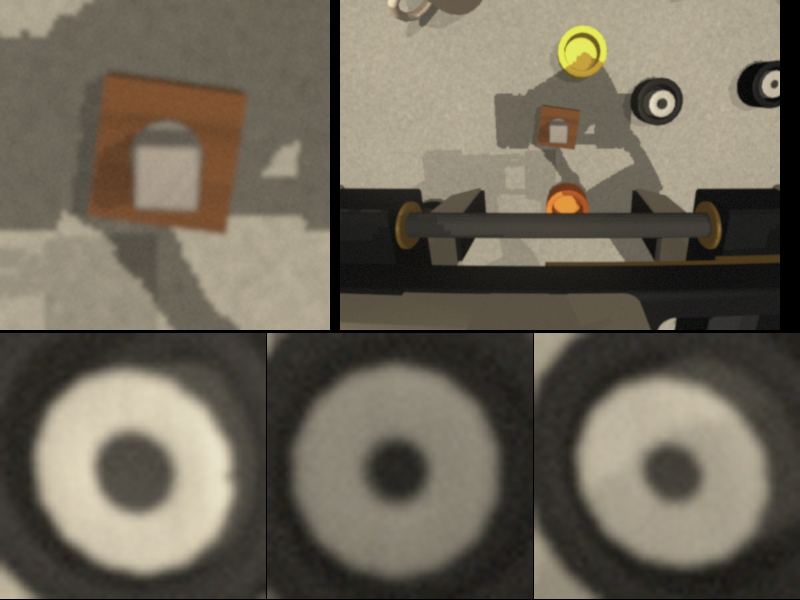

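Here the bore in the left bush (holder at 532,254) is clearly larger: about 78 px of 200, or 13 mm, against about 10 mm for the other two. The handle's top face is centred at about (317.8,194.8).

Run:
```python
from h import *
w=np.load('w3.npy',allow_pickle=True).item();a=np.load('w2.npy',allow_pickle=True).item()
q=plane(w,np.array([[134,143],[201,145],[200,211],[133,209]])/2.5+[251,124],86);print(q,q.mean(0))
print('yaw',[np.degrees(np.arctan2(*(q[j]-q[i])[[1,0]])) for i,j in((0,1),(3,2),(3,0),(2,1))])
print('bore',plane(a,[[144.6,169.9]],36))
print(move([501,384.5,159+70],-0.03))
```

```text
[[511.14060431 394.885302    86.        ]
 [510.56756577 374.9850029   86.        ]
 [490.67443928 375.09526486  86.        ]
 [491.26617228 395.32460414  86.        ]] [500.91219541 385.07254347  86.        ]
yaw [np.float64(-91.6494033203079), np.float64(-91.6754941104554), np.float64(-1.2662530530299307), np.float64(-0.3175710137554303)]
bore [[531.81613555 254.26120717  36.        ]]
(array([ 0.0236, -0.0008,  0.1712]), array([0.0013, 0.0002, 0.0284]))
```

```bash
python3 -m pendant '[[[0.024,0,0.01],[0,0,0.028],0.0918],[[0.024,0,0.05],[0,0,0.028],0.0918],[[0.024,0,0.09],[0,0,0.028],0.0918],[[0.024,0,0.13],[0,0,0.028],0.0918],[[0.024,0,0.155],[0,0,0.028],0.0918],[[0.024,0,0.171],[0,0,0.028],0.0918],[[0.024,0,0.171],[0,0,0.028],0.0918],[[0.024,0,0.171],[0,0,0.028],0.0918],[[0.024,0,0.171],[0,0,0.028],0.015],[[0.024,0,0.171],[0,0,0.028],0.015]]'
python3 -m pendant '[[[0,0,0],[0,0,0],0.015],[[0,0,0],[0,0,0],0.015],[[0,0,0],[0,0,0],0.015],[[0,0,0],[0,0,0],0.015],[[0,0,0],[0,0,0],0.015],[[0,0,0],[0,0,0],0.015],[[0,0,0],[0,0,0],0.015]]'
```

```text
time: 4.17
tool_pos: [501.3, 385.0, 231.8]
tcp_rot: [-3.14, -0.003, -0.029]
contact_force: [1.0, -0.6, -0.6]
grip_width: 82.7
time: 4.75
tool_pos: [500.3, 385.6, 229.6]
tcp_rot: [3.141, 0.0, -0.028]
contact_force: [0.5, 0.0, 0.1]
grip_width: 36.3
```

```bash
python3 -m pendant '[[[0,0,0],[0,0,0],0.015],[[0,0,0],[0,0,0],0.015],[[0,0,0],[0,0,0],0.015],[[0,0,0],[0,0,0],0.015],[[0,0,0],[0,0,0],0.015],[[0,0,0],[0,0,0],0.015],[[0,0,0],[0,0,0],0.015]]'
python3 -m pendant '[[[0,0,-0.015],[0,0,0],0.015],[[0,0,-0.03],[0,0,0],0.015],[[0,0,-0.06],[0,0,0],0.015],[[0,0,-0.07],[0,0,0],0.015],[[0,0,-0.07],[0,0,0],0.015],[[0,0,-0.07],[0,0,0],0.015]]'
python3 - <<'E'
from h import *
print(move([531.8,254.3,299.6],-0.028))
E
```

```text
time: 5.33
tool_pos: [500.3, 385.5, 229.5]
tcp_rot: [3.141, 0.0, -0.028]
contact_force: [-0.7, 0.6, -0.5]
grip_width: 20.0
time: 5.83
tool_pos: [500.2, 385.5, 299.4]
tcp_rot: [-3.141, -0.0, -0.028]
contact_force: [0.4, -0.3, -0.5]
grip_width: 19.9
(array([ 0.0352,  0.1302, -0.0002]), array([-0.0002, -0.0005, -0.0002]))
```

```bash
python3 -m pendant '[[[0.0345,0.13,0.015],[0,0,0],0.015],[[0.0345,0.13,0.015],[0,0,0],0.015],[[0.0345,0.13,0.015],[0,0,0],0.015],[[0.0345,0.13,0.015],[0,0,0],0.015],[[0.0345,0.13,0.015],[0,0,0],0.015],[[0.0345,0.13,0.015],[0,0,0],0.015]]'
python3 - <<'E'
from h import *
for n in('wrist','top','scene'):
    w=capture(n);np.save(f'x_{n}.npy',w,allow_pickle=True)
    u,v=proj(w,[[532,254,50]])[0].astype(int);print(n,u,v);r={'wrist':90}.get(n,32);u=min(max(u,r),639-r);v=max(r,min(v,479-r));print(u-r,v-r)
    x=cv2.resize(w['color'][v-r:v+r,u-r:u+r],(390,390),interpolation=2)
    globals()['i'+n]=x
cv2.imwrite('pics/x1.png',np.hstack([iwrist,iscene])[:,:,::-1])
print(move([531.1,254.3,240],-.028))
E
```

```text
time: 6.33
tool_pos: [531.1, 254.1, 283.2]
tcp_rot: [3.141, 0.002, -0.03]
contact_force: [0.8, 0.4, -1.1]
grip_width: 19.7
wrist 318 255
228 165
top 228 257
196 225
scene 410 223
378 191
(array([0.0004, 0.0016, 0.0441]), array([-0.    ,  0.0006,  0.0013]))
```

View pics/x1.png

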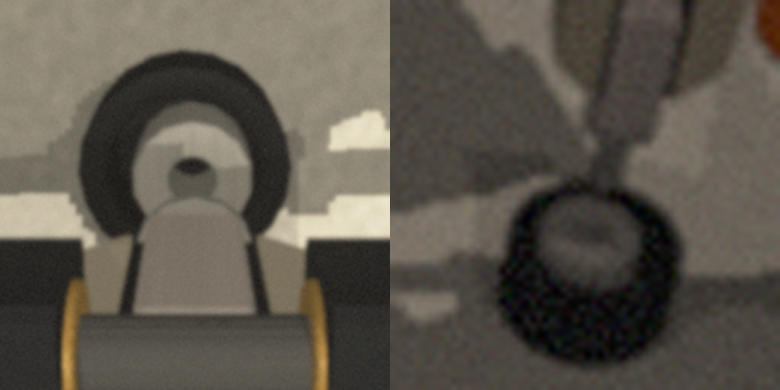

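The crop shows the bore's far rim at (191,157), partly hidden by the pin tip, which is well centred sideways at about (192,190).

Run:
```python
from h import *
w=np.load('x_wrist.npy',allow_pickle=True).item();s=390/180
p=lambda u,v:[u/s+228,v/s+165]
print('rim far',plane(w,[p(191,157)],36),'minus 6.5 in x')
print('bush left/right',plane(w,[p(131,170),p(252,170)],36), 'bush far', plane(w,[p(192,121)],36))
print('bore/pin', [plane(w,[p(191,172)],36)])
# expected pin tip 8mm disc far edge / centre at predicted position
print((proj(w,[[531.8,254.1,57.7],[535.8,254.1,57.7],[527.8,254.1,57.7],[531.8,254.1,85.7]])-[228,165])*s)
```

```text
rim far [[538.71533113 255.10257826  36.        ]] minus 6.5 in x
bush left/right [[535.4911063  271.73014236  36.        ]
 [534.53191535 238.42424497  36.        ]] bush far [[548.79840275 254.53030404  36.        ]]
bore/pin [array([[534.44445235, 255.2300862 ,  36.        ]])]
[[195.46437282 205.38109504]
 [195.00937124 190.17995858]
 [195.91493068 220.43433367]
 [195.60966421 244.70614687]]
```

```bash
python3 -m pendant '[[[0,0,0.01],[0,0,0],0.015],[[0,0,0.019],[0,0,0],0.015],[[0,0,0.02],[0,0,0],0.015],[[0,0,0.0215],[0,0,0],0.015],[[0,0,0.023],[0,0,0],0.015],[[0,0,0.0245],[0,0,0],0.015]]'
```

```text
time: 6.98
tool_pos: [531.2, 254.7, 260.1]
tcp_rot: [-3.142, -0.0, -0.028]
contact_force: [-0.8, 0.4, -0.1]
grip_width: 19.6
```

```bash
python3 -m pendant '[[[0,0,0.0015],[0,0,0],0.015],[[0,0,0.003],[0,0,0],0.015],[[0,0,0.0045],[0,0,0],0.015],[[0,0,0.006],[0,0,0],0.015]]'
```

```text
time: 7.32
tool_pos: [531.2, 254.6, 254.1]
tcp_rot: [-3.142, -0.0, -0.028]
contact_force: [-0.2, -0.9, -0.1]
grip_width: 19.9
```

```bash
python3 -m pendant '[[[0,0,0.004],[0,0,0],0.015],[[0,0,0.008],[0,0,0],0.015],[[0,0,0.012],[0,0,0],0.015],[[0,0,0.016],[0,0,0],0.015],[[0,0,0.018],[0,0,0],0.015],[[0,0,0.018],[0,0,0],0.015]]';python3 -m pendant '[[[0,0,0.001],[0,0,0],0.015],[[0,0,0.0015],[0,0,0],0.015],[[0,0,0.0015],[0,0,0],0.015]]'
```

```text
time: 7.82
tool_pos: [531.0, 254.6, 235.4]
tcp_rot: [3.141, 0.001, -0.028]
contact_force: [-0.5, -0.2, -1.0]
grip_width: 19.7
time: 8.07
tool_pos: [531.2, 254.6, 234.6]
tcp_rot: [3.142, -0.0, -0.028]
contact_force: [0.4, 0.7, -0.8]
grip_width: 19.5
```

```bash
python3 -m pendant '[[[0,0,0.0005],[0,0,0],0.015],[[0,0,0.0007],[0,0,0],0.015],[[0,0,0.0007],[0,0,0],0.015]]';python3 -m pendant '[[[0,0,0.0005],[0,0,0],0.015],[[0,0,0.0007],[0,0,0],0.015],[[0,0,0.0007],[0,0,0],0.015]]'
```

```text
time: 8.32
tool_pos: [531.2, 254.6, 233.9]
tcp_rot: [3.142, -0.0, -0.028]
contact_force: [-0.5, -0.7, -0.3]
grip_width: 19.4
time: 8.57
tool_pos: [531.3, 254.7, 233.5]
tcp_rot: [-3.142, -0.001, -0.028]
contact_force: [-0.6, -0.1, 2.3]
grip_width: 19.5
```

Run:
```python
from h import *
o=get_obs()
for p in([455,200],[455,100],[455,0],[455,-100],[454,-211]):print(move([*p,234],-.028,o))
```

```text
(array([-0.0747,  0.0568, -0.0005]), array([-0.0001, -0.0005, -0.0002]))
(array([-0.0719,  0.1567, -0.0006]), array([-0.0001, -0.0005, -0.0002]))
(array([-0.0691,  0.2567, -0.0006]), array([-0.0001, -0.0005, -0.0002]))
(array([-0.0662,  0.3567, -0.0006]), array([-0.0001, -0.0005, -0.0002]))
(array([-0.0641,  0.4676, -0.0006]), array([-0.0001, -0.0005, -0.0002]))
```

```bash
python3 -m pendant '[[[-0.004,0.003,-0.0005],[0,0,0],0.015],[[-0.012,0.009,-0.0005],[0,0,0],0.015],[[-0.02,0.015,-0.0005],[0,0,0],0.015],[[-0.028,0.021,-0.0005],[0,0,0],0.015],[[-0.036,0.027,-0.0005],[0,0,0],0.015],[[-0.044,0.033,-0.0005],[0,0,0],0.015],[[-0.052,0.039,-0.0005],[0,0,0],0.015],[[-0.06,0.045,-0.0005],[0,0,0],0.015],[[-0.068,0.051,-0.0005],[0,0,0],0.015],[[-0.0747,0.057,-0.0005],[0,0,0],0.015]]'
python3 - <<'E'
from h import *
c=capture('scene');u,v=proj(c,[[460,200,40]])[0].astype(int);cv2.imwrite('pics/s2.png',cv2.resize(c['color'][v-50:v+50,u-60:u+60],None,fx=4,fy=4,interpolation=2)[:,:,::-1])
o=get_obs()
for p in([455,100],[455,0],[455,-100],[454,-211]):print(move([*p,234],-.028,o))
E
```

```text
time: 9.4
tool_pos: [454.1, 199.3, 233.7]
tcp_rot: [3.142, 0.0, -0.028]
contact_force: [1.2, 0.7, -0.8]
grip_width: 19.7
(array([ 0.0048,  0.0985, -0.0004]), array([ 0.001 ,  0.0022, -0.0001]))
(array([ 0.0076,  0.1985, -0.0003]), array([ 0.001 ,  0.0022, -0.0001]))
(array([ 1.040e-02,  2.984e-01, -2.000e-04]), array([ 0.001 ,  0.0022, -0.0001]))
(array([ 1.250e-02,  4.094e-01, -1.000e-04]), array([ 0.001 ,  0.0022, -0.0001]))
```

View pics/s2.png

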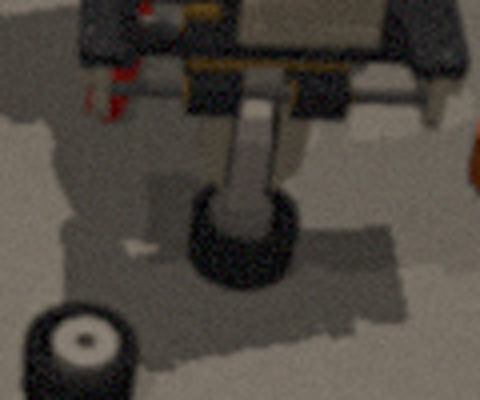

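The holder follows, with the gauge home in it (crop around 245,240). I'll go on along the lane.

```bash
python3 -m pendant '[[[0.0003,0.01,0],[0,0,0],0.015],[[0.0006,0.02,0],[0,0,0],0.015],[[0.0008,0.03,0],[0,0,0],0.015],[[0.0011,0.04,0],[0,0,0],0.015],[[0.0014,0.05,0],[0,0,0],0.015],[[0.0017,0.06,0],[0,0,0],0.015],[[0.002,0.07,0],[0,0,0],0.015],[[0.0022,0.08,0],[0,0,0],0.015],[[0.0025,0.09,0],[0,0,0],0.015],[[0.0028,0.1,0],[0,0,0],0.015]]'
python3 -m pendant '[[[0.0003,0.01,0],[0,0,0],0.015],[[0.0006,0.02,0],[0,0,0],0.015],[[0.0008,0.03,0],[0,0,0],0.015],[[0.0011,0.04,0],[0,0,0],0.015],[[0.0014,0.05,0],[0,0,0],0.015],[[0.0017,0.06,0],[0,0,0],0.015],[[0.002,0.07,0],[0,0,0],0.015],[[0.0022,0.08,0],[0,0,0],0.015],[[0.0025,0.09,0],[0,0,0],0.015],[[0.0028,0.1,0],[0,0,0],0.015]]'
python3 -m pendant '[[[0.0003,0.01,0],[0,0,0],0.015],[[0.0006,0.02,0],[0,0,0],0.015],[[0.0008,0.03,0],[0,0,0],0.015],[[0.0011,0.04,0],[0,0,0],0.015],[[0.0014,0.05,0],[0,0,0],0.015],[[0.0017,0.06,0],[0,0,0],0.015],[[0.002,0.07,0],[0,0,0],0.015],[[0.0022,0.08,0],[0,0,0],0.015],[[0.0025,0.09,0],[0,0,0],0.015],[[0.0028,0.1,0],[0,0,0],0.015]]'
python3 - <<'E'
from h import *
print(move([454,-211,234],-.028),move([545,-233,234],-.028))
E
```

```text
time: 10.28
tool_pos: [454.9, 98.7, 233.7]
tcp_rot: [3.141, 0.0, -0.028]
contact_force: [-0.5, 0.2, -1.2]
grip_width: 19.6
time: 11.12
tool_pos: [454.8, -1.3, 233.7]
tcp_rot: [3.142, 0.0, -0.028]
contact_force: [-0.4, 1.0, -1.1]
grip_width: 19.8
time: 11.95
tool_pos: [454.8, -101.4, 233.7]
tcp_rot: [3.142, 0.0, -0.028]
contact_force: [0.1, 0.5, -0.6]
grip_width: 20.0
(array([ 0.0023,  0.1096, -0.0003]), array([ 0.    ,  0.0001, -0.0002])) (array([ 0.0939,  0.129 , -0.0003]), array([ 0.    ,  0.0001, -0.0002]))
```

```bash
python3 -m pendant '[[[0.0003,0.011,0],[0,0,0],0.015],[[0.0005,0.022,0],[0,0,0],0.015],[[0.0007,0.033,0],[0,0,0],0.015],[[0.001,0.044,0],[0,0,0],0.015],[[0.0012,0.055,0],[0,0,0],0.015],[[0.0014,0.066,0],[0,0,0],0.015],[[0.0016,0.077,0],[0,0,0],0.015],[[0.0018,0.088,0],[0,0,0],0.015],[[0.002,0.1,0],[0,0,0],0.015],[[0.0023,0.109,0],[0,0,0],0.015]]'
python3 -m pendant '[[[0.01,0.002,0],[0,0,0],0.015],[[0.02,0.004,0],[0,0,0],0.015],[[0.03,0.006,0],[0,0,0],0.015],[[0.04,0.008,0],[0,0,0],0.015],[[0.05,0.011,0],[0,0,0],0.015],[[0.06,0.013,0],[0,0,0],0.015],[[0.07,0.015,0],[0,0,0],0.015],[[0.08,0.017,0],[0,0,0],0.015],[[0.085,0.018,0],[0,0,0],0.015]]'
python3 - <<'E'
from h import *
w=capture('wrist');np.save('y.npy',w,allow_pickle=True);c=capture('scene')
u,v=proj(w,[[560,-236,36]])[0].astype(int);print(u,v);v=max(90,min(v,389));a=cv2.resize(w['color'][v-90:v+90,u-90:u+90],(400,400),interpolation=2)
print(u-90,v-90)
u,v=proj(c,[[550,-236,36]])[0].astype(int);b=cv2.resize(c['color'][v-40:v+40,u-40:u+40],(400,400),interpolation=2);print(u-40,v-40)
cv2.imwrite('pics/y1.png',np.hstack([a,b])[:,:,::-1]);print(move([560.7,-236.7,234],-.028))
E
```

```text
time: 12.78
tool_pos: [454.1, -210.8, 233.8]
tcp_rot: [3.141, -0.0, -0.029]
contact_force: [0.4, 1.2, -0.8]
grip_width: 19.8
time: 13.53
tool_pos: [539.3, -230.6, 233.6]
tcp_rot: [3.141, -0.0, -0.028]
contact_force: [-0.9, -0.1, -0.5]
grip_width: 19.9
328 238
238 148
132 191
(array([ 0.0219,  0.0058, -0.0004]), array([ 0.0005, -0.0005, -0.    ]))
```

View pics/y1.png

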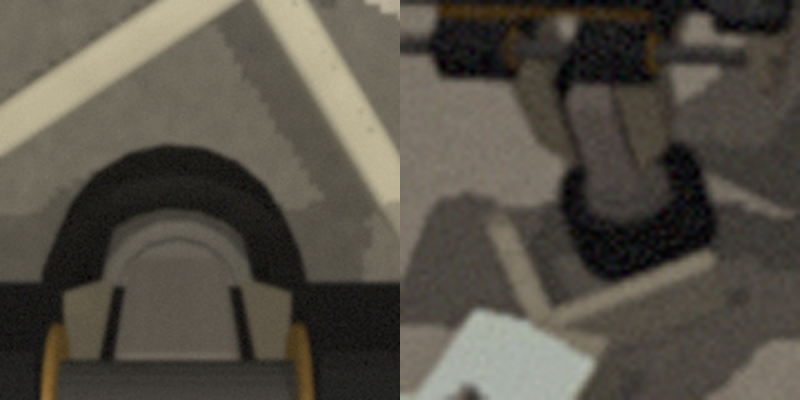

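```bash
python3 -m pendant '[[[0.004,0.001,0],[0,0,0],0.015],[[0.008,0.002,0],[0,0,0],0.015],[[0.012,0.003,0],[0,0,0],0.015],[[0.014,0.0035,0],[0,0,0],0.015],[[0.014,0.0035,0],[0,0,0],0.015]]';python3 -m pendant '[[[0.001,0.0002,0],[0,0,0],0.015],[[0.002,0.0005,0],[0,0,0],0.015],[[0.003,0.0007,0],[0,0,0],0.015],[[0.003,0.0007,0],[0,0,0],0.015]]';python3 -m pendant '[[[0.001,0.0002,0],[0,0,0],0.015],[[0.002,0.0004,0],[0,0,0],0.015],[[0.002,0.0004,0],[0,0,0],0.015]]'
```

```text
time: 14.05
tool_pos: [552.8, -233.8, 233.8]
tcp_rot: [3.141, -0.001, -0.028]
contact_force: [0.3, -0.8, -0.6]
grip_width: 19.7
time: 14.38
tool_pos: [555.5, -234.4, 233.7]
tcp_rot: [3.141, -0.0, -0.028]
contact_force: [0.1, 0.2, -1.1]
grip_width: 20.1
time: 14.63
tool_pos: [557.5, -234.9, 233.8]
tcp_rot: [3.141, -0.0, -0.028]
contact_force: [0.5, 0.0, -1.1]
grip_width: 20.1
```

```bash
python3 -m pendant '[[[0.0008,0.0002,0],[0,0,0],0.015],[[0.0015,0.0003,0],[0,0,0],0.015],[[0.0015,0.0003,0],[0,0,0],0.015]]';python3 -m pendant '[[[0.0008,0.0002,0],[0,0,0],0.015],[[0.0015,0.0003,0],[0,0,0],0.015],[[0.0015,0.0003,0],[0,0,0],0.015]]';python3 -m pendant '[[[0.0008,0.0002,0],[0,0,0],0.015],[[0.0008,0.0002,0],[0,0,0],0.015],[[0.0008,0.0002,0],[0,0,0],0.015]]'
```

```text
time: 14.88
tool_pos: [559.0, -235.3, 233.8]
tcp_rot: [3.141, -0.0, -0.028]
contact_force: [0.6, 0.7, -0.1]
grip_width: 19.9
time: 15.13
tool_pos: [560.5, -235.6, 233.8]
tcp_rot: [3.141, -0.0, -0.028]
contact_force: [-0.0, 0.5, -1.1]
grip_width: 19.7
time: 15.38
tool_pos: [561.2, -235.8, 233.8]
tcp_rot: [3.141, -0.0, -0.028]
contact_force: [-0.3, 0.4, -0.9]
grip_width: 19.8
```

```bash
for i in 1; do python3 -m pendant '[[[0.0008,0.0002,0],[0,0,0],0.015],[[0.0008,0.0002,0],[0,0,0],0.015]]';python3 -m pendant '[[[0.0008,0.0002,0],[0,0,0],0.015],[[0.0008,0.0002,0],[0,0,0],0.015]]';python3 -m pendant '[[[0.0008,0.0002,0],[0,0,0],0.015],[[0.0008,0.0002,0],[0,0,0],0.015]]'; done | grep -E 'pos|force'
python3 - <<'E'
from h import *
w=capture('wrist');np.save('z.npy',w,allow_pickle=True)
u,v=proj(w,[[560,-236,36]])[0].astype(int);v=max(90,min(v,389));print(u-90,v-90)
cv2.imwrite('pics/z1.png',cv2.resize(w['color'][v-90:v+90,u-90:u+90],(540,540),interpolation=2)[:,:,::-1])
E
```

```text
tool_pos: [562.0, -236.1, 233.8]
contact_force: [-1.2, 0.2, -0.5]
tool_pos: [562.7, -236.3, 233.7]
contact_force: [-1.1, 0.6, -1.4]
tool_pos: [563.3, -236.6, 233.6]
contact_force: [-2.8, -0.9, -1.0]
227 196
```

View pics/z1.png

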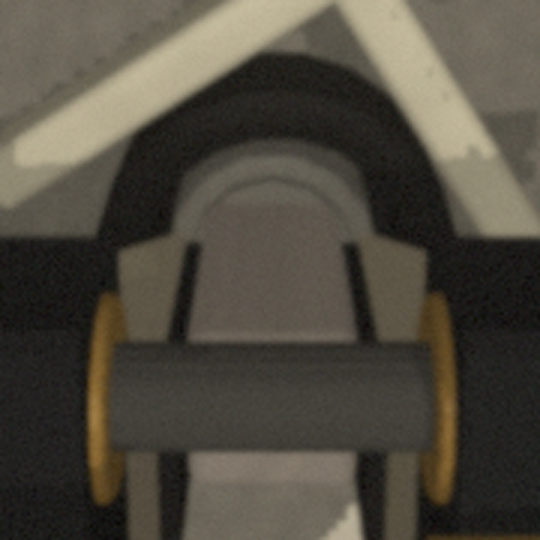

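The holder touches the left arm at about (180,130), and a small gap shows at the right arm at about (420,150). I'll push a little along the left arm, forward and to -y.

```bash
(python3 -m pendant '[[[0.0005,0.0008,0],[0,0,0],0.015],[[0.0005,0.0008,0],[0,0,0],0.015]]';python3 -m pendant '[[[0.0005,0.0008,0],[0,0,0],0.015],[[0.0005,0.0008,0],[0,0,0],0.015]]';python3 -m pendant '[[[0.0005,0.0008,0],[0,0,0],0.015],[[0.0005,0.0008,0],[0,0,0],0.015]]') | grep -E 'pos|force'
```

```text
tool_pos: [563.8, -237.4, 233.6]
contact_force: [-4.0, -0.1, 0.6]
tool_pos: [564.1, -238.1, 233.6]
contact_force: [-4.9, -1.2, 1.1]
tool_pos: [564.6, -238.7, 233.6]
contact_force: [-5.3, 1.5, 0.9]
```

```bash
(python3 -m pendant '[[[0.0005,0.0003,0],[0,0,0],0.015],[[0.0005,0.0003,0],[0,0,0],0.015]]';python3 -m pendant '[[[0.0006,0.0002,0],[0,0,0],0.015],[[0.0006,0.0002,0],[0,0,0],0.015],[[0.0006,0.0002,0],[0,0,0],0.015]]') | grep -E 'pos|force'
python3 - <<'E'
from h import *
w=capture('wrist');np.save('z2.npy',w,allow_pickle=True)
u,v=proj(w,[[560,-236,36]])[0].astype(int);v=max(90,min(v,389));print(u-90,v-90)
x=w['color'].copy()
t=np.linspace(0,2*np.pi,400)
ring=proj(w,np.c_[560.7+30*np.cos(t),-236.7+30*np.sin(t),0*t+34])
y=cv2.resize(x[v-90:v+90,u-90:u+90],(540,540),interpolation=2)
for p in (ring-[u-90,v-90])*3: cv2.circle(y,tuple(int(q) for q in p),0,(255,0,0),-1)
cv2.imwrite('pics/z2.png',y[:,:,::-1])
E
```

```text
tool_pos: [565.0, -238.8, 233.7]
contact_force: [-6.8, 1.2, 2.6]
tool_pos: [565.6, -238.9, 233.7]
contact_force: [-6.1, 2.1, 2.9]
223 200
```

View pics/z2.png

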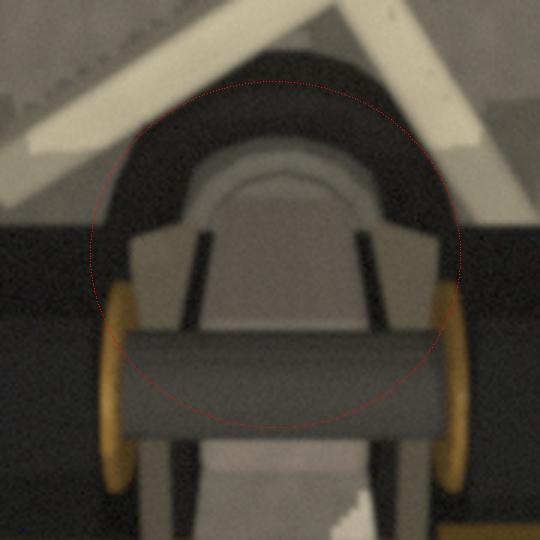

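By eye the holder touches both arms, and the force (-6, +2) N is shared by them. I'll release, lift clear and check.

```bash
python3 -m pendant '[[[0,0,0],[0,0,0],0.06],[[0,0,0],[0,0,0],0.06],[[0,0,0],[0,0,0],0.06],[[0,0,0],[0,0,0],0.06],[[0,0,0],[0,0,0],0.06],[[0,0,0],[0,0,0],0.06],[[0,0,0],[0,0,0],0.06]]';python3 -m pendant '[[[0,0,-0.01],[0,0,0],0.06],[[0,0,-0.03],[0,0,0],0.06],[[0,0,-0.06],[0,0,0],0.06],[[0,0,-0.1],[0,0,0],0.06],[[0,0,-0.14],[0,0,0],0.06],[[0,0,-0.14],[0,0,0],0.06],[[0,0,-0.14],[0,0,0],0.06]]'
python3 - <<'E'
from h import *
w=capture('wrist');np.save('f.npy',w,allow_pickle=True);c=capture('scene')
def crop(w,P,r):
    u,v=proj(w,[P])[0].astype(int);x=cv2.resize(w['color'][v-r:v+r,u-r:u+r],(400,400),interpolation=2);print(u-r,v-r)
    t=np.linspace(0,2*np.pi,90)
    for z,k in((0,(255,0,0)),(34,(0,255,0))):
        for p in (proj(w,np.c_[560.7+30*np.cos(t),-236.7+30*np.sin(t),0*t+z])-[u-r,v-r])*200/r: cv2.circle(x,tuple(int(q) for q in p),0,k,-1)
    return x
cv2.imwrite('pics/f.png',np.hstack([crop(w,[561,-237,36],65),crop(c,[561,-237,40],35)])[:,:,::-1])
E
```

```text
time: 17.48
tool_pos: [566.1, -239.5, 233.8]
tcp_rot: [3.141, -0.0, -0.028]
contact_force: [-0.2, -0.1, -0.0]
grip_width: 58.7
time: 18.07
tool_pos: [566.3, -239.5, 377.6]
tcp_rot: [3.138, -0.006, -0.028]
contact_force: [-0.5, 0.1, 0.0]
grip_width: 60.1
248 162
135 198
```

View pics/f.png

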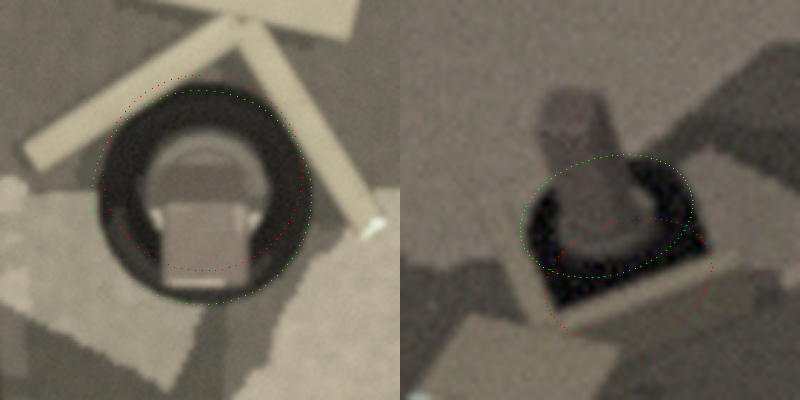

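The holder's rim matches the green predicted circle to about 1 mm and both arms touch it; the gauge stands upright. The numeric check follows.

Run:
```python
from h import *
w=np.load('f.npy',allow_pickle=True).item();s=400/130
P=lambda q:np.array(q)/s+[248,162]
print('handle top z=90',plane(w,P([[206,244]]),90),'width',np.ptp(plane(w,P([[163,244],[248,244]]),90)[:,1]))
im=cv2.resize(w['color'][162:292,248:378],(400,400),interpolation=2)
# holder rim: extreme edges left/right/bottom of black disc
m=(im.max(2)<70).astype(np.uint8);cs,_=cv2.findContours(m,cv2.RETR_EXTERNAL,2);k=max(cs,key=cv2.contourArea);e=cv2.minEnclosingCircle(k);print(e,plane(w,P([e[0]]),34))
c=capture('top');im=c['color'];u,v=proj(c,[[532,254,36]])[0]
for q in((297,246),(376,248)):
    m=((im.max(2)>120)&(cv2.cvtColor(im,cv2.COLOR_RGB2HSV)[...,1]<60)).astype(np.uint8);z=np.zeros_like(m);cv2.circle(z,q,12,1,-1)
    cs,_=cv2.findContours(m*z,cv2.RETR_EXTERNAL,2);k=max(cs,key=cv2.contourArea);e=cv2.minEnclosingCircle(k);print(e,plane(c,[e[0]],36))
s2=capture('scene')
```

```text
handle top z=90 [[ 562.98776756 -238.08395381   90.        ]] width 19.38174909413928
((208.31484985351562, 192.876708984375), 111.8450698852539) [[ 562.61547847 -238.48676884   34.        ]]
((296.20001220703125, 244.8000030517578), 7.528704643249512) [[558.45433643 111.86432176  36.        ]]
((375.7272644042969, 247.15151977539062), 7.504069805145264) [[551.03810137 -59.73632295  36.        ]]
```

```bash
python3 -c "
from plant import *
close_job();o=get_obs();print(o['time'],o['contact_force'])"
```

```text
the job is handed in; nothing more can be done
the job is handed in; nothing more can be done
```

The gauge is standing fully home in the 13 mm bush, and that holder now sits in the V cradle against both arms. I handed the job in at about 18 s of robot time; it reports no verdict.

- **Finding the bush:** The wrist pictures showed a bore of about 13 mm in the holder at (532, 254) mm and about 10 mm in the other two. I tried only that one, so the other two bores were not tested by touch. The gauge dropped in without resistance until the shoulder met the bush at the expected height, with about 2 N.
- **Sliding and seating:** I slid the holder along the clear lane and pressed it into the V with about 7 N at most. The push-back at the end, about (-6, +2) N, pointed back out of the V, as it should with both arms touching.
- **Last checks:**
  - After I let go and lifted clear, the picture showed the gauge upright and the holder touching both arms.
  - The holder's rim lay within about 1 mm of where it should be by eye.
  - A rough outline fit put the holder's centre about 2.6 mm off, at (562.6, -238.5) against my estimated seat of (560.7, -236.7). That outline may include some of the side wall and shadow, and 2.6 mm is still inside the 4 mm limit.
  - The gauge was within about 3 mm of the holder's axis.
  - The other two holders read within 1 mm of where they started.
- **Not measured:** I did not measure the controller, the glass cup or the spoon rest again at the end. The arm kept clear of them on its planned path.

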